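# Find the larger calibration weight and set it on the balance

### The arm

A 6-joint arm with a two-finger parallel gripper is mounted at the origin on a cart in front of the work surface, level with it; the furniture and walls round the work are solid. World frame = base frame: x ahead of the robot, y to its left, z up, the work surface at z = 0. Lengths are in m, angles in degrees, forces in N, time in s.
With the tool pointing down it reaches from about 0.3 to 0.75 m from the base axis. Payload 8.5 kg.
Tool frame: the origin (TCP) lies at the very end of the fingers, on their centre line; the grasp point (between the pads) lies 19 mm behind it (env.tcp_to_grasp is the distance from the TCP to the grasp point, in m); z points along the fingers, y is the line along which they close (so a half turn about z gives the same grasp; the last joint's range is limited). The gripper opens to 85 mm and grips with 20 to 120 N. Pads are 22 mm wide; open, the fingers measure 114 mm over their backs; the gripper's body (76 mm by 85 mm) begins 54 mm behind the grasp point. The pads swing forward as they close: fully open they stand 13 mm farther back than shut.
Start: joints at [-88.425, 21.807, 74.336, -0, 83.858, -12.336], TCP at [0.132, -0.534, 0.231] pointing down, gripper open.
Joint ranges: [-178.18, 178.18], [-50.72, 133.34], [12.68, 142.11], [-81.47, 261.47], [9.98, 163.14], [-165.26, 165.26]. Speed limits (degrees/s): [136.94, 136.94, 180, 180, 180, 180].

### API

Orientations are given as a 3x3 rotation matrix whose columns are the frame's x, y, z axes.
In Python, from rig import status, get_image, env gives the robot as it stands.
- The arm moves only by the shell command python3 -m handwheel 'ROWS' [FORCE]. ROWS is text: rows parted by semicolons, each of 7 numbers parted by spaces: the shift along the world's x, y, z in cm, then the turn, a rotation vector about the world's x, y, z in degrees, then the opening, from 0 (shut) to 1 (fully open). In form: dx dy dz wx wy wz gripper; .... A call has 1 to 8 rows; each row is the pose to reach, as a shift and turn from the pose commanded when the call began; what a row does not reach only later rows make up. A row lasts 1/12 s, in which the tool goes at most 41.7 mm and 7.16 degrees, less where a joint would pass 70% of its speed; a pose out of reach is approached as far as the arm can. A call with a gripper value outside its range is refused whole. The fingers move at their own pace and stop on an object; FORCE is the grip in N (left out, the last holds). Time passes only in rows, so rows that repeat a pose let the fingers close. It gives the time, the measured TCP pose, the force, the opening and the grip force at its end, in the units of the state.
- status.observe(): the state, without advancing time (a new reading comes with each control period).
- get_image(name): name is "scene" or "top" or "wrist"; returns a dict with "color" (400x640x3 uint8, red, green, blue), "vertical_fov" (degrees; the focal length in pixels is half the picture's height over the tangent of half this angle, whatever the lens; pixels are square), "cx", "cy" (the principal point, pixels), "xyz" and "orientation" of the camera in the world. Camera axes: x right, y down, z forward; pixel columns grow to the right and rows downward; lengths in m; the calibration is good to about 2 mm. A picture is of the moment at which its call begins. There is no depth.
- env.close_job(): hands the job in; it is judged then, once.
The state is a dict: "time_s": time; "q": joint angles; "qvel": joint speeds; "joint_efforts": joint torques, N m; "position": TCP position; "tool_rot": TCP orientation; "ft_force": force on the tool from outside, world axes, zero at the start; "wrist_torque": the same for the moment, N m; "grip_width": finger opening in m; "gripper_force": force on a finger pad.
Only numpy, scipy, OpenCV 4.12 (cv2) and the standard library are available. Lean on these libraries where they do the work, as an engineer would, in place of code of your own. Each camera call takes 0.05 s, during which the arm holds its last target. There are 200 camera calls.

### The job

The two closed cases look alike but hold calibration weights of different size: lift both lids and have both cases standing open together so that the two weights can be compared. Set the larger weight upright and gently on the middle of the balance pan, and shut the lid over the smaller one, which stays in its case. Leave the emptied case open for the weight's return, and do not disturb the other things on the bench.

Things in the scene. Friction and masses are not known exactly. Their poses are not given: they have to be found in the camera images.
- case_a: grey hinged case, 96 x 96 mm, 105 high shut, fixed; origin: centre of underside, x runs from the front (tab side) back to the hinge, z up. Lower half 55 high, the lid a 50 high hollow cover. Black foam inside, top at z = 40, with a stepped round pocket at the middle for either weight: the larger stands at z = 22 in a 52 wide hole 18 deep, the smaller at z = 14 in a 42 wide hole below it
- case_b: the other case, exactly like case_a, standing to the right of it; same origin and axes
- lid_a (a joint): lid angle of case_a: 0 shut, grows as it opens, stop at 1.75 (leaning a little back). Free, lightly damped hinge on the back edge of the rim (55 mm up); lid 0.16 kg, about 1 N at the tab lifts it. Below about 1.0 it falls shut by itself, above that it falls back to its stop and stays open
- lid_b (a joint): lid angle of case_b: 0 shut, grows as it opens, stop at 1.75 (leaning a little back). Free, lightly damped hinge on the back edge of the rim (55 mm up); lid 0.16 kg, about 1 N at the tab lifts it. Below about 1.0 it falls shut by itself, above that it falls back to its stop and stays open
- lid_a_tab (a point): middle of the outer lower edge of the thumb tab of lid_a: a lip 44 mm wide, 6 thick, 20 proud of the front; underside level with the rim, 55 above the bench when shut, free below to hook a fingertip under. The hinge axis lies 116 mm behind. It turns with the lid: when open the tab stands up, its edge about 170 above the bench, and can be drawn forward from behind
- lid_b_tab (a point): middle of the outer lower edge of the thumb tab of lid_b: a lip 44 mm wide, 6 thick, 20 proud of the front; underside level with the rim, 55 above the bench when shut, free below to hook a fingertip under. The hinge axis lies 116 mm behind. It turns with the lid: when open the tab stands up, its edge about 170 above the bench, and can be drawn forward from behind
- weight_large: the larger stainless steel weight, a round body 48 mm across and 53 mm high with a narrow neck and a 30 mm wide round knob on top (knob from 67 to 78 mm); 78 mm high in all, about 0.5 kg. Origin: centre of the underside, z up. It starts upright in one of the two cases, either one
- weight_small: the smaller stainless steel weight, same shape: body 38 mm across, knob 25 mm wide, 60 mm high in all, about 0.2 kg. Origin: centre of the underside, z up. It starts upright in the other case
- balance: white electronic bench balance, 210 x 180 mm, standing firmly left of the cases; its sloping display is at the front, the round pan behind it. Origin: centre of the underside
- pan_center (a point): middle of the top face of the round steel pan, 130 mm across, 75 mm above the bench. The pan is sprung: it sinks about 3 mm under the larger weight and reaches its stop at 5 mm
- petri_dish: clear round glass dish, 64 across, 12 high (mm); a loose bystander. Origin: centre of the underside
- tweezers: steel tweezers, 126 long, 8 high, lying flat (mm); a loose bystander. Origin: centre of the underside
- marker_red: red and white marker pen, 146 long, 14 high, lying flat (mm); a loose bystander. Origin: centre of the underside
- timer: white lab timer, 62 x 62 x 19 (mm); a loose bystander. Origin: centre of the underside
- beaker_2: empty glass beaker, 58 across, 68 high (mm); a loose bystander. Origin: centre of the underside
- pan: the round steel pan itself, 130 mm across, carried by the balance; origin 12 mm below the middle of its top face. Not to be loaded beyond 25 N

How it is judged:
By the outcome, as a careful person would: the job done as asked, in the order asked, and still so for the second after the job is handed in, with the robot touching nothing.
It also fails if it takes over 72 s, if anything falls off the work surface, if the arm or the gripper's body presses on something with over 40 N, if the wrist force passes 120 N, or if a joint passes its speed limit or range.

## Working session

There is one attempt and no reset: what is moved stays moved. The work goes in short steps, Python scripts to look and compute and a shell command to move; the robot and the scene stay as the last step left them, time stands still between calls to the robot, and variables do not carry over. Pictures are saved under pics/ and viewed, at most 10 in all, crops included, and the job is handed in when it is done.

```bash
mkdir -p pics; ls; cat > h.py <<'E'
import numpy as np,cv2,sys
from rig import status,get_image,env
def grab(n,tag):
    im=get_image(n); cv2.imwrite(f'pics/{tag}.png',cv2.cvtColor(im['color'],cv2.COLOR_RGB2BGR)); return im
def ray(im,u,v):
    f=im['color'].shape[0]/2/np.tan(np.radians(im['vertical_fov'])/2)
    d=np.array(im['orientation'])@np.array([(u-im['cx'])/f,(v-im['cy'])/f,1]); return np.array(im['xyz']),d
def on(im,u,v,z):
    o,d=ray(im,u,v); return (o+d*(z-o[2])/d[2]).round(4)
def px(im,p):
    f=im['color'].shape[0]/2/np.tan(np.radians(im['vertical_fov'])/2)
    c=np.array(im['orientation']).T@(np.array(p)-np.array(im['xyz'])); return c[:2]/c[2]*f+[im['cx'],im['cy']]
E
python3 - <<'E'
from h import *
import pickle
d={}
for n in('scene','top'):
    im=grab(n,n+'0'); d[n]=im; print(n,im['vertical_fov'],im['cx'],im['cy'],im['xyz'],np.round(im['orientation'],3).tolist())
pickle.dump(d,open('d0.pkl','wb'))
print(status.observe())
E
```

```text
pics
scene 52.22686639589238 324.8706981042767 200.96225909773463 [0.0701835  0.64388683 0.69211551] [[-0.813, -0.352, 0.464], [-0.582, 0.519, -0.627], [-0.02, -0.779, -0.627]]
top 53.787418011697 322.1424631800937 202.61071976496626 [0.44052477 0.03787007 1.18073072] [[0.002, -0.994, 0.106], [-1.0, -0.001, 0.014], [-0.014, -0.106, -0.994]]
{'time_s': 0.1, 'q': array([-8.84241431e+01,  2.18391250e+01,  7.43801563e+01,  2.20403400e-04,
        8.38587402e+01, -1.23367614e+01]), 'qvel': array([ 0.00583172, -0.06211959, -0.12798495,  0.08421564,  0.04303535,
        0.0779202 ]), 'joint_efforts': array([ 3.65551910e-03, -4.49220192e+01, -2.31653720e+01, -1.58597845e-04,
        3.66226828e-03,  8.56609887e-06]), 'position': array([ 0.13222506, -0.53359407,  0.23075632]), 'tool_rot': array([[ 9.70663657e-01,  2.40441394e-01, -3.36249736e-05],
       [ 2.40441216e-01, -9.70662747e-01,  1.36132244e-03],
       [ 2.94679757e-04, -1.32947105e-03, -9.99999073e-01]]), 'ft_force': array([-0.13547957,  0.50928888, -0.91150311]), 'wrist_torque': array([-0.01508265,  0.03155454,  0.02793307]), 'gripper_force': 0.0, 'grip_width': 0.08529222420515725}
```

View pics/top0.png

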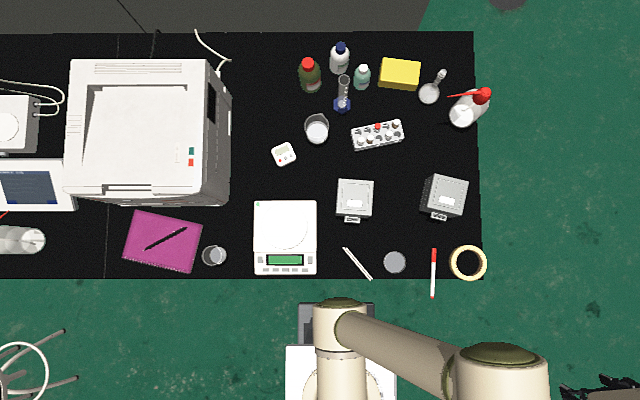

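View pics/scene0.png

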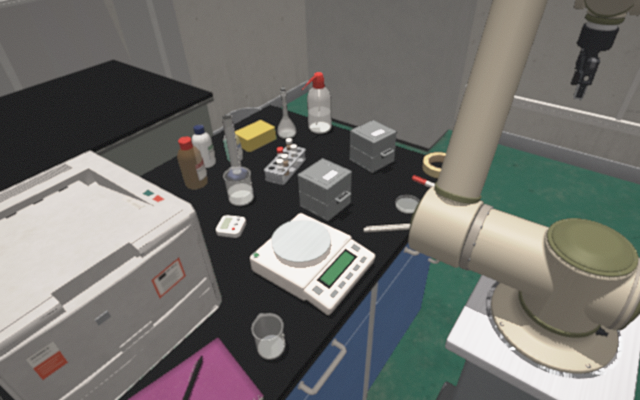

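Top view: case_a lid around (355,197) with its tab at (351,219), case_b around (446,195) with its tab at (439,216), pan around (283,226). The scene view shows the same arrangement. Next, a closer crop with coordinates.

```bash
python3 - <<'E'
from h import *
import pickle
d=pickle.load(open('d0.pkl','rb')); im=d['top']; c=im['color']
crop=cv2.cvtColor(c[165:285,240:480],cv2.COLOR_RGB2BGR); cv2.imwrite('pics/c0.png',cv2.resize(crop,(780,390),interpolation=cv2.INTER_CUBIC))
g=cv2.cvtColor(c,cv2.COLOR_RGB2GRAY)
for n,(x0,y0,x1,y1) in dict(a=(325,170,385,228),b=(412,165,475,228)).items():
    s=g[y0:y1,x0:x1]; print(n,np.histogram(s,bins=range(0,261,20))[0])
for n,(u,v) in dict(a=(355,195),b=(447,195)).items(): print(n,on(im,u,v,.105),g[v-8:v+8:4,u-10:u+11:5].tolist())
print('pan',on(im,283,226,.075))
for u,v,n in((356,262,'tweez'),(394,262,'petri'),(433,272,'marker'),(284,154,'timer'),(317,129,'beak')):print(n,on(im,u,v,.01))
E
```

```text
a [ 367 1630   39   57   41   22   21   26   33   56   88  878  222]
b [ 361 1838  191  166   58   27   32   40   52  123  861  112  108]
a [ 0.5764 -0.0372  0.105 ] [[228, 228, 227, 227, 227], [227, 227, 227, 226, 226], [226, 228, 227, 228, 227], [228, 230, 224, 224, 228]]
b [ 0.5766 -0.2888  0.105 ] [[215, 209, 206, 201, 202], [212, 208, 202, 204, 203], [212, 200, 206, 205, 201], [210, 255, 255, 255, 205]]
pan [0.4925 0.1631 0.075 ]
tweez [ 0.3903 -0.0454  0.01  ]
petri [ 0.3906 -0.1567  0.01  ]
marker [ 0.362  -0.2698  0.01  ]
timer [0.7136 0.1702 0.01  ]
beak [0.7911 0.0705 0.01  ]
```

View pics/c0.png

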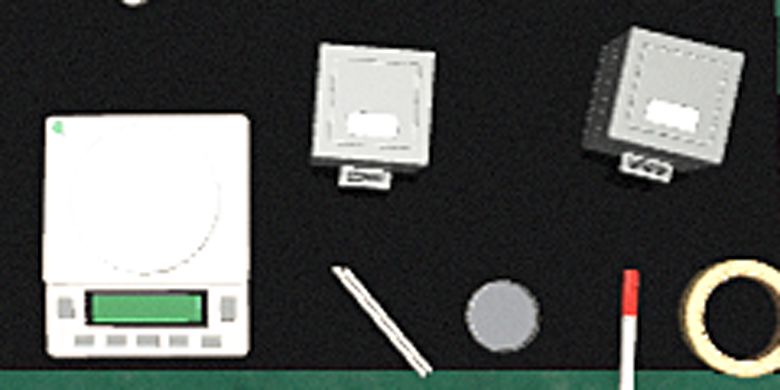

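```bash
python3 - <<'E'
from h import *
import pickle
d=pickle.load(open('d0.pkl','rb')); im=d['top']; c=im['color']
P=lambda u,v:(u/3.25+240-.35,v/3.25+165-.35)
for n,cs,t in (('a',[(320,43),(436,50),(428,165),(312,160)],(365,186)),('b',[(633,27),(745,52),(720,164),(608,138)],(645,178))):
    w=np.array([on(im,*P(*q),.105)[:2] for q in cs]); m=w.mean(0)
    x=(w[0]+w[1]-w[2]-w[3]); y=w[0]+w[3]-w[1]-w[2]
    print(n,m,'sides',np.linalg.norm(x)/2,np.linalg.norm(y)/2,'yaw',np.degrees([np.arctan2(x[1],x[0]),np.arctan2(-y[0],y[1])]))
    yw=np.mean([np.arctan2(x[1],x[0]),np.arctan2(-y[0],y[1])]);ex=np.array([np.cos(yw),np.sin(yw)])
    print(' tab pred',m-ex*.068,'seen',on(im,*P(*t),.056),'hinge',m+ex*.048)
print('pan',on(im,*P(149,197),.075))
E
```

```text
a [ 0.5717   -0.036375] sides 0.09897329185189307 0.09798281737121055 yaw [-4.25884612 -2.98359025]
 tab pred [ 0.50383577 -0.03208011] seen [ 0.5054 -0.0314  0.056 ] hinge [ 0.61960416 -0.03940669]
b [ 0.57965  -0.291025] sides 0.09768158731306531 0.09571897669741358 yaw [-14.19273062 -13.0417258 ]
 tab pred [ 0.51356146 -0.27501546] seen [ 0.5127 -0.2763  0.056 ] hinge [ 0.62630073 -0.30232585]
pan [0.4945 0.1561 0.075 ]
```

```bash
cat >> h.py <<'E'
from scipy.spatial.transform import Rotation as Ro
def goal(yaw,tilt):
    # tool down with x at yaw, then tilted to point forward along yaw
    R0=np.array([[1,0,0],[0,-1,0],[0,0,-1.]])
    return (Ro.from_euler('z',yaw,degrees=True)*Ro.from_euler('y',-tilt,degrees=True)).as_matrix()@R0
def delta(p,yaw,tilt):
    s=status.observe(); T=np.array(s['tool_rot'])
    print('d cm',((np.array(p)-s['position'])*100).round(2),'rot',np.degrees(Ro.from_matrix(goal(yaw,tilt)@T.T).as_rotvec()).round(2),'t',round(s['time_s'],2))
E
python3 - <<'E'
from h import *
ex=np.array([.972,-.235]);e=np.array([.5135,-.2755])
delta([*(e-.045*ex),.12],-13.6,45)
E
```

```text
d cm [ 33.75  26.87 -11.08] rot [  0.05 -45.4  -26.1 ] t 0.1
```

```bash
python3 -m handwheel '3 3 0 0 -5.7 -3.3 0;6 6 0 0 -11.4 -6.5 0;9 9 0 0 -17 -9.8 0;12 12 0 0 -22.7 -13 0;16 15 0 0 -28.4 -16.3 0;20 18 0 0 -34 -19.6 0;24 21 0 0 -39.7 -22.8 0;27 24 -2 0 -45.4 -26.1 0'
python3 -m handwheel '2 1 -2 0 0 0 0;4 2 -5 0 0 0 0;6.5 2.7 -9 0 0 0 0;6.5 2.7 -9 0 0 0 0;6.5 2.7 -9 0 0 0 0'
python3 - <<'E'
from h import *
ex=np.array([.972,-.235]);e=np.array([.5135,-.2755])
delta([*(e-.045*ex),.12],-13.6,45)
E
```

```text
time_s: 0.77
position: [0.3806, -0.314, 0.2216]
tool_rot: [[0.683, -0.241, 0.689], [-0.167, -0.97, -0.174], [0.711, 0.004, -0.703]]
ft_force: [2.6, -1.0, -0.4]
grip_width: -0.0003
gripper_force: 0.0
time_s: 1.18
position: [0.4452, -0.2853, 0.1274]
tool_rot: [[0.69, -0.234, 0.685], [-0.168, -0.972, -0.163], [0.704, -0.002, -0.71]]
ft_force: [-0.2, 0.8, 0.8]
grip_width: -0.0004
gripper_force: 0.0
d cm [ 2.46  2.04 -0.74] rot [-0.18 -0.2  -0.06] t 1.18
```

```bash
python3 -m handwheel '2.4 2 -3 0 0 0 0;2.4 2 -6.5 0 0 0 0;2.4 2 -9.4 0 0 0 0;4.5 1.5 -9.4 0 0 0 0;6.5 1 -9.4 0 0 0 0;7.1 0.9 -9.4 0 0 0 0;7.1 0.9 -9.4 0 0 0 0;7.1 0.9 -9.4 0 0 0 0'
python3 - <<'E'
from h import *
grab('scene','s1')
E
```

```text
time_s: 1.85
position: [0.5154, -0.2781, 0.037]
tool_rot: [[0.687, -0.236, 0.687], [-0.165, -0.972, -0.169], [0.708, 0.003, -0.706]]
ft_force: [0.4, 0.7, -0.0]
grip_width: 0.0002
gripper_force: 0.0
```

View pics/s1.png

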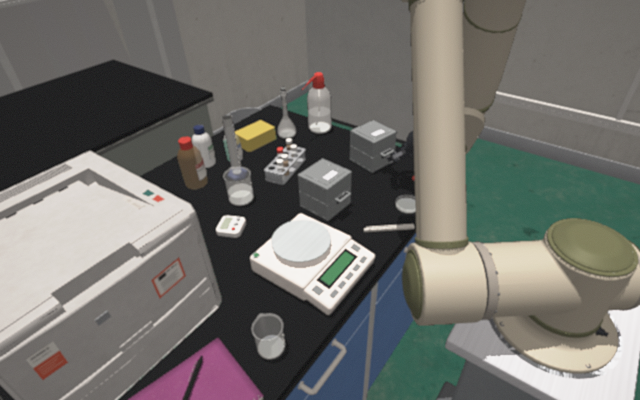

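```bash
python3 -m handwheel '0 0 1 0 0 0 0;0.2 0 2.2 0 0 0 0;0.4 -0.1 3.2 0 0 0 0;0.8 -0.2 4.4 0 0 0 0;1.5 -0.4 5.8 0 0 0 0;2.3 -0.6 7 0 0 0 0;3.3 -0.8 8.2 0 0 0 0;4.4 -1.1 9.2 0 0 0 0'
python3 -m handwheel '1.2 -0.3 0.8 0 0 0 0;2.3 -0.6 1.3 0 0 0 0;3.3 -0.8 1.8 0 0 0 0;4.3 -1 2 0 0 0 0;4.3 -1 2 0 0 0 0;2 -0.5 2 0 0 0 0;-1 0.2 2 0 0 0 0;-4 1 2 0 0 0 0'
python3 - <<'E'
from h import *
im=grab('scene','s2');cv2.imwrite('pics/s2c.png',cv2.resize(im['color'][80:240,280:480,::-1],(750,600)))
ex=np.array([.998,-.062]);e=np.array([.5045,-.0318])
delta([*(e-.045*ex),.035],-3.6,45)
E
```

```text
time_s: 2.57
position: [0.5588, -0.2889, 0.1293]
tool_rot: [[0.687, -0.237, 0.686], [-0.166, -0.971, -0.169], [0.707, 0.002, -0.707]]
ft_force: [-0.3, 0.0, -0.4]
grip_width: -0.0003
gripper_force: 0.4
time_s: 3.23
position: [0.5178, -0.2781, 0.1478]
tool_rot: [[0.688, -0.236, 0.687], [-0.166, -0.972, -0.168], [0.707, 0.002, -0.707]]
ft_force: [-0.1, -0.6, 0.5]
grip_width: 0.0002
gripper_force: 0.0
d cm [ -5.4   24.64 -11.16] rot [-0.07 -0.23 10.07] t 3.28
```

View pics/s2c.png

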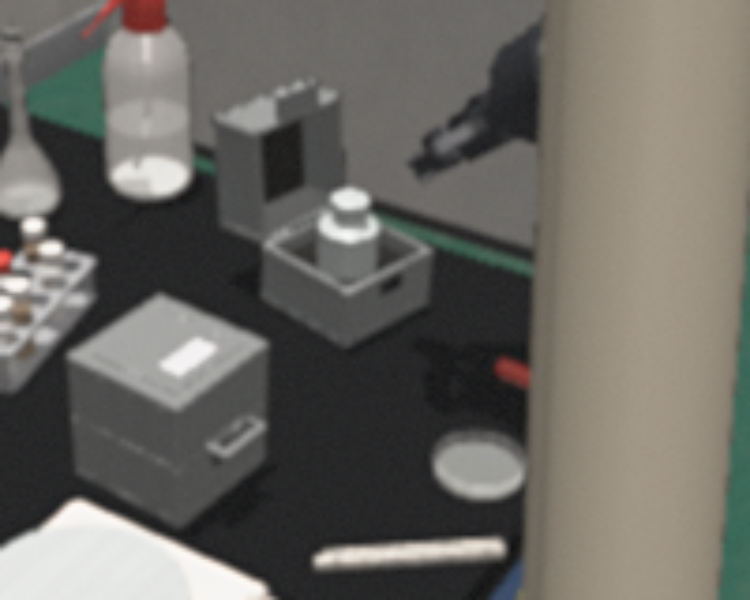

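Case_b's lid stands open with a weight in it (crop (348,230)). Case_a is still shut, with its tab free. Next I open case_a.

```bash
python3 -m handwheel '-3 3 0 0 0 2 0;-5.4 6.5 0 0 0 4 0;-5.4 10.5 0 0 0 6 0;-5.4 14.5 0 0 0 8 0;-5.4 18.5 0 0 0 10 0;-5.4 22.5 -3 0 0 10 0;-5.4 24.6 -6 0 0 10 0;-5.4 24.6 -8 0 0 10 0'
python3 -m handwheel '0 0 -1.6 0 0 0 0;0 0 -3.1 0 0 0 0;0 0 -3.1 0 0 0 0;2 -0.1 -3.1 0 0 0 0;4 -0.2 -3.1 0 0 0 0;4.7 -0.3 -3.1 0 0 0 0;4.7 -0.3 -3.1 0 0 0 0;4.7 -0.3 -3.1 0 0 0 0'
```

```text
time_s: 3.95
position: [0.469, -0.0524, 0.1104]
tool_rot: [[0.696, -0.055, 0.716], [-0.044, -0.998, -0.034], [0.716, -0.008, -0.698]]
ft_force: [0.6, 0.1, -0.3]
grip_width: -0.0001
gripper_force: 0.0
time_s: 4.62
position: [0.5166, -0.0567, 0.0799]
tool_rot: [[0.697, -0.056, 0.715], [-0.045, -0.998, -0.034], [0.716, -0.009, -0.698]]
ft_force: [0.1, -0.4, -0.4]
grip_width: 0.0001
gripper_force: 0.0
```

```bash
python3 -m handwheel '-3 0.5 0 0 0 0 0;-5.6 1.5 0 0 0 0 0;-5.6 2.6 -1.5 0 0 0 0;-5.6 2.6 -3 0 0 0 0;-5.6 2.6 -4.5 0 0 0 0;-5.6 2.6 -4.5 0 0 0 0;-5.6 2.6 -4.5 0 0 0 0'
python3 - <<'E'
from h import *
ex=np.array([.998,-.062]);e=np.array([.5045,-.0318])
delta([*(e+.002*ex),.037],-3.6,45)
E
```

```text
time_s: 5.2
position: [0.4608, -0.0306, 0.034]
tool_rot: [[0.698, -0.056, 0.714], [-0.047, -0.998, -0.033], [0.715, -0.011, -0.699]]
ft_force: [-0.3, -0.3, 0.0]
grip_width: -0.0002
gripper_force: 0.0
d cm [ 4.57 -0.13  0.3 ] rot [-0.57  0.66 -0.38] t 5.2
```

```bash
python3 -m handwheel '2 0 0.2 0 0 0 0;4 -0.1 0.2 0 0 0 0;4.6 -0.1 0.2 0 0 0 0;4.6 -0.1 0.2 0 0 0 0;4.6 -0.1 0.2 0 0 0 0'
python3 -m handwheel '0 0 1 0 0 0 0;0.2 0 2.2 0 0 0 0;0.4 0 3.2 0 0 0 0;0.8 0 4.4 0 0 0 0;1.5 -0.1 5.8 0 0 0 0;2.3 -0.1 7 0 0 0 0;3.3 -0.2 8.2 0 0 0 0;4.4 -0.3 9.2 0 0 0 0'
python3 -m handwheel '1.2 -0.1 0.8 0 0 0 0;2.3 -0.1 1.3 0 0 0 0;3.3 -0.2 1.8 0 0 0 0;4.3 -0.2 2 0 0 0 0;4.3 -0.2 2 0 0 0 0;2 0 3 0 0 0 0;-1 0 5 0 0 0 0;-4 0 7 0 0 0 0'
python3 -m handwheel '-2 -1.5 2.5 0 5.6 0 0.6;-4 -3 5 0 11.2 0 0.6;-6 -4.5 7.5 0 17 0 0.6;-6 -6 7.5 0 22.5 0 0.6;-6 -7 7.5 0 28 0 0.6;-6 -8 7.5 0 34 0 0.6;-6 -8 7.5 0 39.5 0 0.6;-6 -8 7.5 0 44.5 0 0.6'
python3 - <<'E'
from h import *
im=grab('top','t3');cv2.imwrite('pics/t3c.png',cv2.resize(im['color'][150:270,310:490,::-1],(780,520),interpolation=cv2.INTER_CUBIC))
im2=grab('scene','s3')
import pickle;pickle.dump((im,im2),open('d3.pkl','wb'))
E
```

```text
time_s: 5.62
position: [0.5067, -0.0314, 0.0369]
tool_rot: [[0.696, -0.055, 0.716], [-0.045, -0.998, -0.033], [0.716, -0.009, -0.698]]
ft_force: [-0.9, -0.5, 0.7]
grip_width: 0.0005
gripper_force: 0.0
time_s: 6.28
position: [0.5482, -0.0342, 0.1267]
tool_rot: [[0.698, -0.056, 0.714], [-0.046, -0.998, -0.033], [0.715, -0.01, -0.699]]
ft_force: [-1.1, 0.5, -1.2]
grip_width: 0.0005
gripper_force: 0.4
time_s: 6.95
position: [0.5067, -0.0335, 0.1948]
tool_rot: [[0.7, -0.054, 0.712], [-0.046, -0.998, -0.031], [0.712, -0.012, -0.702]]
ft_force: [-0.3, -0.3, 0.6]
grip_width: 0.0002
gripper_force: 0.0
time_s: 7.62
position: [0.4482, -0.1143, 0.2713]
tool_rot: [[0.999, -0.046, 0.014], [-0.046, -0.998, -0.031], [0.015, 0.03, -0.999]]
ft_force: [-0.6, -0.1, -0.3]
grip_width: 0.0515
gripper_force: 0.0
```

View pics/t3c.png

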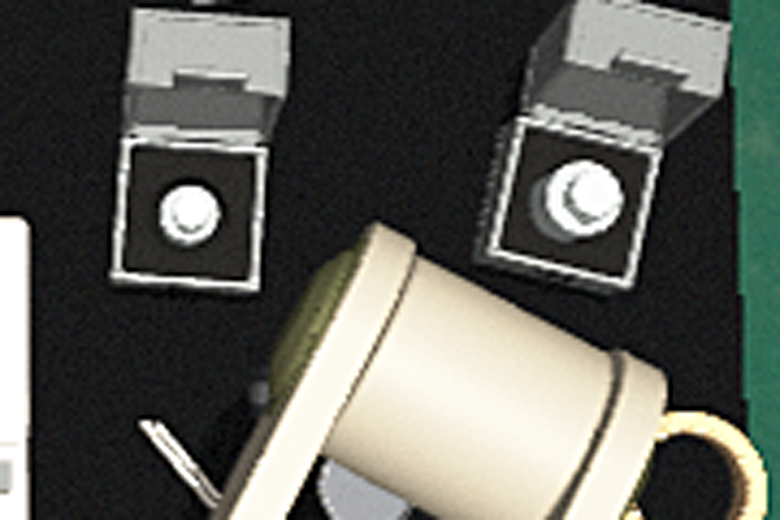

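View pics/s3.png

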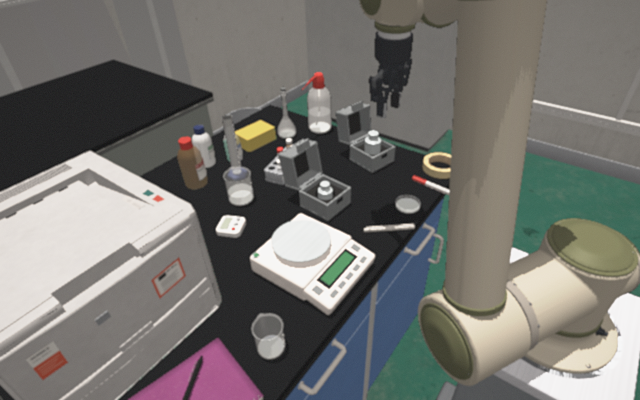

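Both cases stand open. In the top crop the weight in case_b (knob (592,188)) is clearly larger than the one in case_a (190,213), so the large weight is in case_b.

```bash
python3 - <<'E'
from h import *
import pickle
im,im2=pickle.load(open('d3.pkl','rb'))
P=lambda u,v:(u/4.333+310-.4,v/4.333+150-.4)
print('knob top B',on(im,*P(592,188),.1),'A',on(im,*P(190,207),.074))
# body outline mask B
g=cv2.cvtColor(im['color'],cv2.COLOR_RGB2GRAY); m=(g>150).astype(np.uint8)
for x0,y0,x1,y1,z in((435,182,456,208,.075),(343,190,364,210,.055)):
    s=np.zeros_like(m); s[y0:y1,x0:x1]=m[y0:y1,x0:x1]
    n,l,st,c=cv2.connectedComponentsWithStats(s);k=1+st[1:,4].argmax();print(st[k],c[k],on(im,*c[k],z))
print('knob pred px from case centre',px(im,[.579,-.291,.1]))
s=im2['color'][125:165,350:400]; cv2.imwrite('pics/k.png',cv2.resize(s[:,:,::-1],(750,600),interpolation=cv2.INTER_CUBIC))
o,d=ray(im2,373,136);print('scene knob pred',px(im2,[.579,-.291,.1]),on(im2,373,136,.1))
delta([.579,-.291,.16],-13.6,0)
E
```

```text
knob top B [ 0.5828 -0.2883  0.1   ] A [ 0.5736 -0.0349  0.074 ]
[436 187  18  17 210] [444.46666667 194.86666667] [ 0.5807 -0.2908  0.075 ]
[347 193  14  13 133] [353.21804511 198.71428571] [ 0.572  -0.0355  0.055 ]
knob pred px from case centre [447.24106653 194.34529782]
scene knob pred [373.39536531 131.63319819] [ 0.5671 -0.2684  0.1   ]
d cm [ 12.91 -17.72 -10.99] rot [  1.75   0.8  -11.14] t 7.72
```

View pics/k.png

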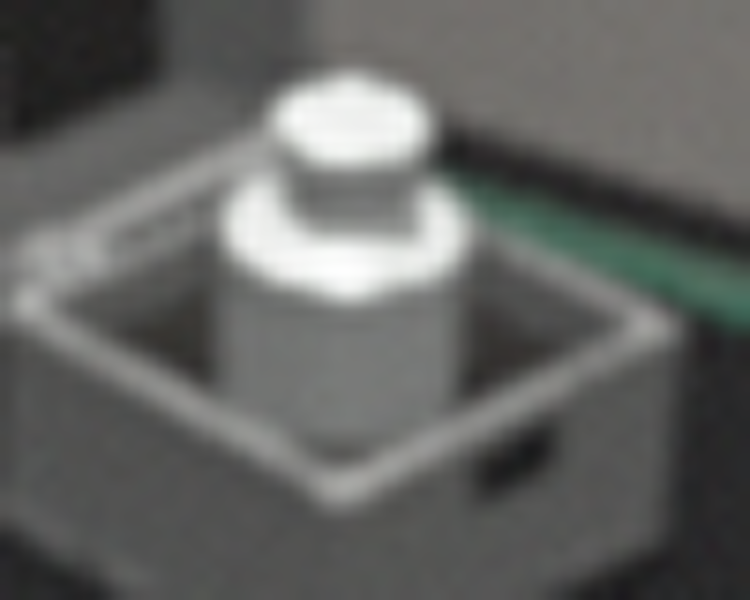

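```bash
python3 -m handwheel '1.5 -2.2 -1 0.2 0.1 -1.5 0.6;3.2 -4.5 -2 0.5 0.2 -3 0.6;5 -6.7 -3 0.7 0.3 -4.5 0.6;6.5 -9 -4 0.9 0.4 -6 0.6;8.2 -11.2 -5 1.1 0.5 -7.5 0.6;9.8 -13.5 -6 1.3 0.6 -9 0.6;11.5 -15.6 -7 1.5 0.7 -10 0.6;13 -17.6 -8 1.7 0.8 -11.1 0.6' 40
python3 -m handwheel '0 0 0 0 0 0 0.6;0 0 0 0 0 0 0.6;0 0 0 0 0 0 0.6'
python3 - <<'E'
from h import *
delta([.58,-.2905,.081],-13.6,0)
E
```

```text
time_s: 8.38
position: [0.579, -0.2908, 0.1902]
tool_rot: [[0.972, -0.237, 0.005], [-0.237, -0.972, -0.002], [0.005, 0.001, -1.0]]
ft_force: [-0.2, -0.6, 1.0]
grip_width: 0.0514
gripper_force: 0.0
time_s: 8.63
position: [0.5785, -0.2895, 0.1914]
tool_rot: [[0.972, -0.236, 0.004], [-0.236, -0.972, -0.004], [0.004, 0.003, -1.0]]
ft_force: [-0.9, -0.1, -0.3]
grip_width: 0.0515
gripper_force: 0.0
d cm [  0.15  -0.1  -11.04] rot [0.2  0.21 0.07] t 8.63
```

Lower, grip the knob, lift slightly, and check.

```bash
python3 -m handwheel '0.1 -0.1 -2 0 0 0 0.6;0.1 -0.1 -4 0 0 0 0.6;0.1 -0.1 -6 0 0 0 0.6;0.1 -0.1 -8 0 0 0 0.6;0.1 -0.1 -9.5 0 0 0 0.6;0.1 -0.1 -10.5 0 0 0 0.6;0.1 -0.1 -11 0 0 0 0.6;0.1 -0.1 -11 0 0 0 0.6'
python3 -m handwheel '0 0 0 0 0 0 0.2;0 0 0 0 0 0 0.2;0 0 0 0 0 0 0.2;0 0 0 0 0 0 0.2;0 0 0 0 0 0 0.2;0 0 0 0 0 0 0.2' 40
```

```text
time_s: 9.3
position: [0.5801, -0.2907, 0.0813]
tool_rot: [[0.972, -0.237, 0.003], [-0.237, -0.972, -0.004], [0.004, 0.004, -1.0]]
ft_force: [-0.5, -0.4, 0.2]
grip_width: 0.051
gripper_force: 0.0
time_s: 9.8
position: [0.5809, -0.2916, 0.0828]
tool_rot: [[0.971, -0.237, 0.005], [-0.237, -0.971, -0.007], [0.006, 0.005, -1.0]]
ft_force: [-0.7, 1.1, 6.8]
grip_width: 0.0283
gripper_force: 39.4
```

```bash
python3 -m handwheel '0 0 0.5 0 0 0 0.2;0 0 1 0 0 0 0.2;0 0 2 0 0 0 0.2;0 0 3.5 0 0 0 0.2;0 0 5.5 0 0 0 0.2;0 0 8 0 0 0 0.2;0 0 10 0 0 0 0.2;0 0 10 0 0 0 0.2' 60
python3 - <<'E'
from h import *
import pickle
im=grab('scene','s4');t=grab('top','t4');pickle.dump((im,t),open('d4.pkl','wb'))
cv2.imwrite('pics/s4c.png',cv2.resize(im['color'][60:180,310:470,::-1],(800,600),interpolation=cv2.INTER_CUBIC))
s=status.observe();print(s['position'],s['ft_force'],s['grip_width'],s['wrist_torque'])
E
```

```text
time_s: 10.47
position: [0.5817, -0.2921, 0.1863]
tool_rot: [[0.971, -0.237, 0.009], [-0.237, -0.971, -0.01], [0.012, 0.008, -1.0]]
ft_force: [0.5, -0.2, -4.1]
grip_width: 0.0276
gripper_force: 59.7
[ 0.58031605 -0.29114448  0.18115104] [-0.63297989  0.78964172 -5.953167  ] 0.02738413491118951 [ 0.0352439   0.01139499 -0.03248955]
```

View pics/s4c.png

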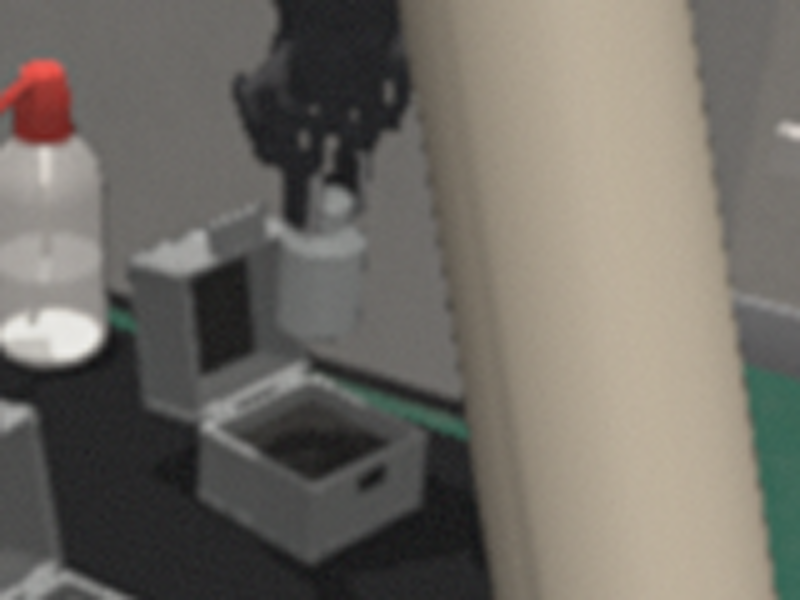

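The weight hangs upright in the gripper, clear of the open case_b. I check the pan centre from both views.

```bash
python3 - <<'E'
from h import *
import pickle
d=pickle.load(open('d0.pkl','rb'))
im=d['scene'];print('scene',on(im,301.5,241.5,.075))
c=np.array([.4945,.1561,.075]);a=np.linspace(0,2*np.pi,40)
for n in('scene','top'):
    I=d[n];v=I['color'][:,:,::-1].copy();v=cv2.resize(v,None,fx=4,fy=4,interpolation=cv2.INTER_CUBIC)
    pts=np.array([px(I,c+.065*np.array([np.cos(t),np.sin(t),0])) for t in a]);cv2.polylines(v,[(pts*4+1.5).astype(np.int32)],True,(0,0,255),1)
    u=(px(I,c)*4).astype(int);d[n+'v']=v[u[1]-200:u[1]+200,u[0]-200:u[0]+200]
cv2.imwrite('pics/pan.png',np.hstack([d['scenev'],d['topv']]))
E
```

```text
scene [0.4874 0.1682 0.075 ]
```

View pics/pan.png

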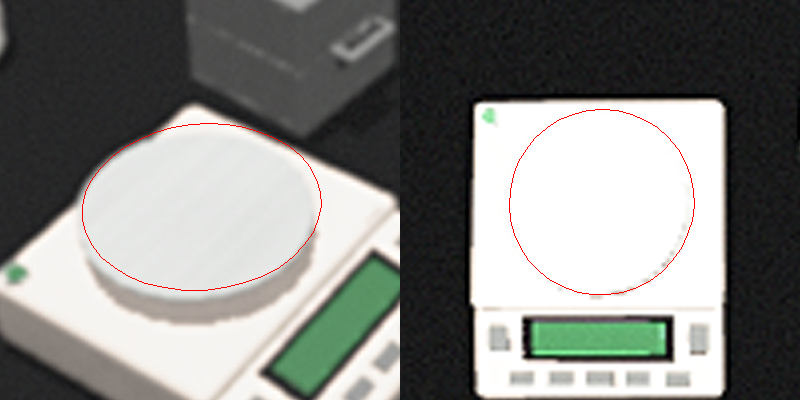

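```bash
python3 -m handwheel '-0.5 0.5 0.7 0 0 0 0.2;-1.5 2 1.5 0 0 0 0.2;-2.5 4 2.2 0 0 0 0.2;-4 6.5 3 0 0 0 0.2;-5 9 3.5 0 0 0 0.2;-6 11.5 4 0 0 0 0.2;-7 14 4 0 0 0 0.2;-8 16.5 4 0 0 0 0.2'
python3 -m handwheel '0 2.5 0 0 0 0 0.2;0 5 0 0 0 0 0.2;0 7.5 0 0 0 0 0.2;0 10 0 0 0 0 0.2;0 12.5 0 0 0 0 0.2;0 15 0 0 0 0 0.2;0 17.5 0 0 0 0 0.2;0 20 0 0 0 0 0.2'
python3 -m handwheel '0 2.5 0 0 0 0 0.2;0 5 0 0 0 0 0.2;0 6.5 0 0 0 0 0.2;0 7.5 0 0 0 0 0.2;0 7.5 0 0 0 0 0.2;0 7.5 0 0 0 0 0.2'
python3 - <<'E'
from h import *
delta([.4945,.156,.15],-13.6,0); print(status.observe()['q'].round(0))
E
```

```text
time_s: 11.23
position: [0.499, -0.1246, 0.2205]
tool_rot: [[0.971, -0.237, 0.001], [-0.237, -0.971, -0.004], [0.002, 0.004, -1.0]]
ft_force: [0.9, 0.6, -5.0]
grip_width: 0.0275
gripper_force: 59.8
time_s: 11.9
position: [0.4992, 0.0751, 0.2203]
tool_rot: [[0.971, -0.237, 0.0], [-0.237, -0.971, -0.005], [0.001, 0.005, -1.0]]
ft_force: [1.0, 0.1, -6.2]
grip_width: 0.0275
gripper_force: 59.8
time_s: 12.4
position: [0.5, 0.1486, 0.2207]
tool_rot: [[0.972, -0.237, 0.001], [-0.237, -0.972, -0.006], [0.003, 0.005, -1.0]]
ft_force: [-0.1, 0.1, -5.1]
grip_width: 0.0274
gripper_force: 60.0
d cm [-0.55  0.74 -7.07] rot [0.32 0.08 0.09] t 12.4
[  4.  19.  80.  -0.  81. 107.]
```

The red circle sits about 1 px right of the pan in the scene view and 0.7 px right in the top view. The pan centre is therefore about (0.4945, 0.159).

```bash
python3 -m handwheel '-0.3 0.5 -2 0.1 0 0 0.2;-0.5 1 -4 0.2 0 0 0.2;-0.5 1 -5.5 0.3 0 0 0.2;-0.5 1 -6.5 0.3 0 0 0.2;-0.5 1 -7 0.3 0 0 0.2;-0.5 1 -7.3 0.3 0 0 0.2;-0.5 1 -7.5 0.3 0 0 0.2;-0.5 1 -7.5 0.3 0 0 0.2'
for i in 1; do python3 -m handwheel '0 0 -0.1 0 0 0 0.2;0 0 -0.2 0 0 0 0.2;0 0 -0.3 0 0 0 0.2;0 0 -0.4 0 0 0 0.2;0 0 -0.4 0 0 0 0.2;0 0 -0.4 0 0 0 0.2'; done
python3 - <<'E'
from h import *
im=grab('scene','s5');s=status.observe();print(s['position'],s['ft_force'])
cv2.imwrite('pics/s5c.png',cv2.resize(im['color'][150:310,220:420,::-1],(750,600),interpolation=cv2.INTER_CUBIC))
E
```

```text
time_s: 13.07
position: [0.4957, 0.1583, 0.1465]
tool_rot: [[0.971, -0.238, 0.003], [-0.238, -0.971, 0.0], [0.003, -0.001, -1.0]]
ft_force: [0.1, 0.1, -5.6]
grip_width: 0.0275
gripper_force: 59.9
time_s: 13.57
position: [0.4954, 0.1587, 0.1423]
tool_rot: [[0.971, -0.237, 0.003], [-0.237, -0.971, 0.0], [0.003, -0.001, -1.0]]
ft_force: [-0.1, -0.3, -5.2]
grip_width: 0.0274
gripper_force: 59.9
[0.49546196 0.15873414 0.14232369] [-0.15423522  0.949759   -5.48617103]
```

View pics/s5c.png

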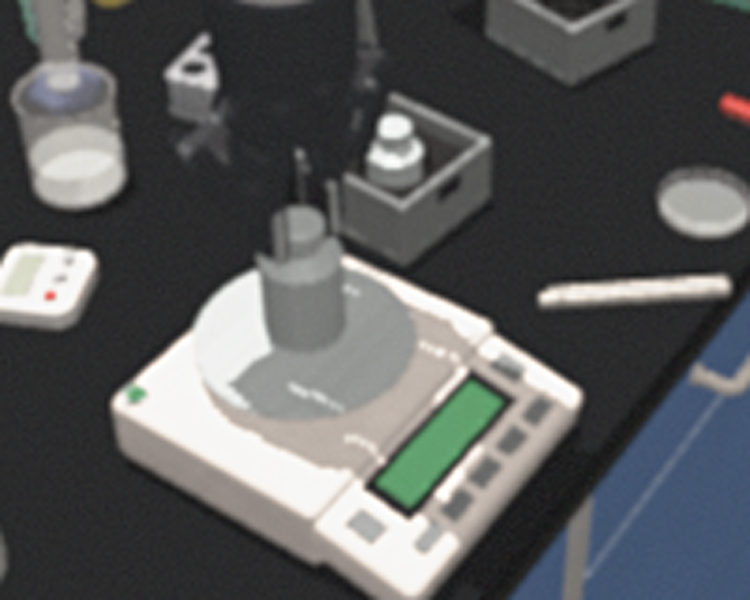

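The weight hangs a few mm above the pan, its axis in column 303 against the pan's 304, and perhaps 2–4 mm toward the back right. I nudge it slightly and lower.

```bash
python3 -m handwheel '-0.1 0.15 -0.1 0 0 0 0.2;-0.1 0.15 -0.2 0 0 0 0.2;-0.1 0.15 -0.3 0 0 0 0.2;-0.1 0.15 -0.4 0 0 0 0.2;-0.1 0.15 -0.4 0 0 0 0.2;-0.1 0.15 -0.4 0 0 0 0.2'
python3 -m handwheel '0 0 -0.05 0 0 0 0.2;0 0 -0.1 0 0 0 0.2;0 0 -0.15 0 0 0 0.2;0 0 -0.2 0 0 0 0.2;0 0 -0.2 0 0 0 0.2;0 0 -0.2 0 0 0 0.2'
python3 -m handwheel '0 0 -0.05 0 0 0 0.2;0 0 -0.1 0 0 0 0.2;0 0 -0.15 0 0 0 0.2;0 0 -0.2 0 0 0 0.2;0 0 -0.2 0 0 0 0.2;0 0 -0.2 0 0 0 0.2'
```

```text
time_s: 14.12
position: [0.4944, 0.1602, 0.1382]
tool_rot: [[0.971, -0.237, 0.003], [-0.237, -0.971, 0.0], [0.003, -0.001, -1.0]]
ft_force: [-1.0, -0.2, -5.3]
grip_width: 0.0274
gripper_force: 59.9
time_s: 14.62
position: [0.4945, 0.1602, 0.1363]
tool_rot: [[0.971, -0.237, 0.003], [-0.237, -0.971, 0.0], [0.003, -0.001, -1.0]]
ft_force: [-0.2, 0.1, -5.3]
grip_width: 0.0275
gripper_force: 59.9
time_s: 15.12
position: [0.4945, 0.1602, 0.1345]
tool_rot: [[0.971, -0.237, 0.003], [-0.237, -0.971, 0.0], [0.003, -0.001, -1.0]]
ft_force: [-0.6, 0.7, -2.1]
grip_width: 0.0274
gripper_force: 60.3
```

```bash
python3 -m handwheel '0 0 -0.05 0 0 0 0.2;0 0 -0.1 0 0 0 0.2;0 0 -0.13 0 0 0 0.2;0 0 -0.13 0 0 0 0.2;0 0 -0.13 0 0 0 0.2'
python3 -m handwheel '0 0 0 0 0 0 0.35;0 0 0 0 0 0 0.36;0 0 0 0 0 0 0.38;0 0 0 0 0 0 0.42;0 0 0 0 0 0 0.46;0 0 0 0 0 0 0.5;0 0 0 0 0 0 0.6;0 0 0 0 0 0 0.6'
python3 -m handwheel '0 0 1 0 0 0 0.6;0 0 2.5 0 0 0 0.6;0 0 4.5 0 0 0 0.6;0 0 6.5 0 0 0 0.6;0 0 9 0 0 0 0.6;0 0 11.5 0 0 0 0.6;0 0 12 0 0 0 0.2;0 0 12 0 0 0 0'
python3 - <<'E'
from h import *
hA=np.array([.6196,-.0394]);ex=np.array([.998,-.062])
delta([*(hA+ex*(.021+.006+.011+.025)),.24],-3.6,0)
im=grab('scene','s6');import pickle;pickle.dump((im,grab('top','t6')),open('d6.pkl','wb'))
cv2.imwrite('pics/s6c.png',cv2.resize(im['color'][130:290,220:420,::-1],(750,600),interpolation=cv2.INTER_CUBIC))
E
```

```text
time_s: 15.53
position: [0.4945, 0.1603, 0.1331]
tool_rot: [[0.971, -0.237, 0.003], [-0.237, -0.971, 0.0], [0.003, -0.001, -1.0]]
ft_force: [-1.1, 1.3, -0.6]
grip_width: 0.0276
gripper_force: 60.4
time_s: 16.2
position: [0.4945, 0.1602, 0.133]
tool_rot: [[0.971, -0.237, 0.003], [-0.237, -0.971, 0.0], [0.003, -0.001, -1.0]]
ft_force: [-0.5, -0.8, -0.1]
grip_width: 0.0516
gripper_force: 0.0
time_s: 16.87
position: [0.4949, 0.1603, 0.2544]
tool_rot: [[0.971, -0.237, 0.006], [-0.237, -0.971, 0.0], [0.006, -0.002, -1.0]]
ft_force: [-0.5, 0.4, -1.3]
grip_width: 0.0276
gripper_force: 0.0
d cm [ 18.75 -20.36  -1.44] rot [-0.06  0.35 10.13] t 16.87
```

View pics/s6c.png

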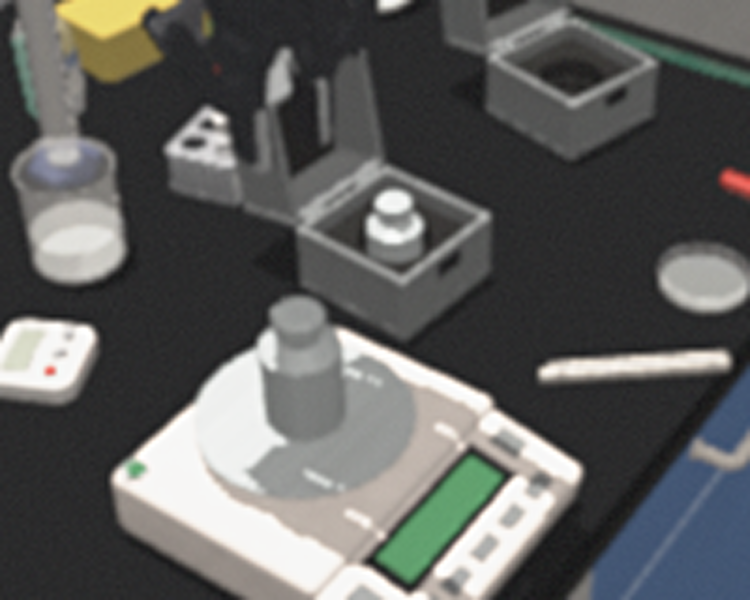

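The large weight stands upright on the pan near its middle, column 303 against 305, and both cases are still open. Now I shut case_a from behind its tab.

```bash
python3 -m handwheel '2.3 -2.5 0 0 0 1.3 0;4.7 -5 0 0 0 2.6 0;7 -7.6 0 0 0 3.9 0;9.4 -10 0 0 0 5.2 0;11.7 -12.7 0 0 0 6.5 0;14 -15.2 0 0 0.1 7.8 0;16.4 -17.8 -0.5 0 0.2 9 0;18.7 -20.4 -1.4 0 0.3 10.1 0'
python3 -m handwheel '0 0 0 0 0 0 0;0 0 0 0 0 0 0'
python3 - <<'E'
from h import *
hA=np.array([.6196,-.0394]);ex=np.array([.998,-.062])
delta([*(hA+ex*(.021+.006+.011+.02)),.158],-3.6,0)
E
```

```text
time_s: 17.63
position: [0.6824, -0.0452, 0.2376]
tool_rot: [[0.998, -0.062, -0.004], [-0.062, -0.998, 0.0], [-0.004, -0.0, -1.0]]
ft_force: [0.5, 1.0, 0.8]
grip_width: -0.0
gripper_force: 0.0
time_s: 17.8
position: [0.6815, -0.0452, 0.2353]
tool_rot: [[0.998, -0.065, -0.008], [-0.065, -0.998, 0.002], [-0.008, -0.001, -1.0]]
ft_force: [0.1, -0.0, 0.2]
grip_width: 0.0003
gripper_force: 0.0
d cm [-0.4   0.22 -7.73] rot [-0.09 -0.44  0.15] t 17.8
```

```bash
python3 -m handwheel '-0.4 0.2 -2 0 -0.4 0 0;-0.4 0.2 -4 0 -0.4 0 0;-0.4 0.2 -6 0 -0.4 0 0;-0.4 0.2 -7.2 0 -0.4 0 0;-0.4 0.2 -7.8 0 -0.4 0 0;-0.4 0.2 -7.8 0 -0.4 0 0'
python3 -m handwheel '-1 0.1 0 0 0 0 0;-2 0.1 0 0 0 0 0;-3 0.2 0 0 0 0 0;-4 0.2 0 0 0 0 0;-5 0.3 0 0 0 0 0;-6 0.4 0 0 0 0 0;-7 0.4 0 0 0 0 0;-8 0.5 -0.1 0 0 0 0'
python3 - <<'E'
from h import *
s=status.observe();print(s['position'],s['ft_force'])
E
```

```text
time_s: 18.3
position: [0.6765, -0.0408, 0.1596]
tool_rot: [[0.998, -0.063, 0.002], [-0.063, -0.998, 0.001], [0.001, -0.001, -1.0]]
ft_force: [-0.5, 0.0, -0.1]
grip_width: -0.0001
gripper_force: 0.0
time_s: 18.97
position: [0.5974, -0.0365, 0.1614]
tool_rot: [[0.998, -0.063, 0.007], [-0.063, -0.998, -0.0], [0.007, 0.0, -1.0]]
ft_force: [0.8, -0.7, -0.7]
grip_width: -0.0001
gripper_force: 0.3
[ 0.59739457 -0.03650218  0.16144792] [ 0.81082787 -0.67973954 -0.71158263]
```

```bash
python3 -m handwheel '-1.2 0.1 -0.2 0 0 0 0;-2.4 0.1 -0.5 0 0 0 0;-3.6 0.2 -0.8 0 0 0 0;-4.8 0.3 -1 0 0 0 0;-6 0.3 -1 0 0 0 0;-8 0.4 1 0 0 0 0;-10 0.5 4 0 0 0 0;-12 0.5 7 0 0 0 0'
python3 -m handwheel '-2 -2 2 0 0 0 0;-4 -4 4 0 0 0 0;-6 -7 6 0 0 0 0;-8 -10 6 0 0 0 0;-10 -13 6 0 0 0 0;-10 -13 6 0 0 0 0;-10 -13 6 0 0 0 0;-10 -13 6 0 0 0 0'
python3 - <<'E'
from h import *
import pickle
t0=pickle.load(open('d0.pkl','rb'));a,b=pickle.load(open('d6.pkl','rb'))
s=grab('scene','s7');t=grab('top','t7')
df=lambda A,B,x0,y0,x1,y1:np.abs(A['color'][y0:y1,x0:x1].astype(int)-B['color'][y0:y1,x0:x1]).mean().round(1)
print('case a scene: vs shut',df(s,t0['scene'],295,140,360,220),'vs open',df(s,a,295,140,360,220))
print('case a top: vs shut',df(t,t0['top'],333,170,380,228),'vs open',df(t,b,333,170,380,228))
print('case b vs open',df(s,a,345,100,400,170),'vs shut',df(s,t0['scene'],345,100,400,170))
print('balance vs placed',df(s,a,250,200,380,310))
for n,r in dict(petri=(394,195,420,214),tweez=(362,222,416,234),timer=(214,212,248,240),beaker=(222,165,255,206)).items(): print(n,df(s,t0['scene'],*r))
print('marker/top',df(t,t0['top'],425,245,440,300),'tweez',df(t,t0['top'],340,245,375,282),status.observe()['time_s'],status.observe()['position'])
E
```

```text
time_s: 19.63
position: [0.4762, -0.0312, 0.2315]
tool_rot: [[0.998, -0.063, 0.005], [-0.063, -0.998, 0.0], [0.004, -0.001, -1.0]]
ft_force: [0.7, 0.0, 0.1]
grip_width: -0.0003
gripper_force: 0.0
time_s: 20.3
position: [0.3776, -0.1613, 0.2907]
tool_rot: [[0.998, -0.063, 0.006], [-0.063, -0.998, -0.0], [0.006, 0.0, -1.0]]
ft_force: [0.5, 0.4, 1.1]
grip_width: 0.0001
gripper_force: 0.0
case a scene: vs shut 34.4 vs open 25.2
case a top: vs shut 78.2 vs open 43.7
case b vs open 2.4 vs shut 25.8
balance vs placed 12.6
petri 15.9
tweez 15.0
timer 6.2
beaker 7.7
marker/top 105.8 tweez 3.8 20.4 [ 0.37793417 -0.16077677  0.29027824]
```

```bash
python3 -m handwheel '-3 -3 0 0 0 0 0;-6 -6 0 0 0 0 0;-9 -9 0 0 0 0 0;-12 -12 0 0 0 0 0;-15 -15 0 0 0 0 0;-18 -18 0 0 0 0 0;-21 -21 0 0 0 0 0;-23 -24 0 0 0 0 0'
python3 -m handwheel '0 -3 0 0 0 0 0;0 -6 0 0 0 0 0;0 -9 0 0 0 0 0;0 -10 0 0 0 0 0;0 -10 0 0 0 0 0'
cat > chk.py <<'E'
from h import *
import pickle
t0=pickle.load(open('d0.pkl','rb'));a,b=pickle.load(open('d6.pkl','rb'))
s=grab('scene','s8');t=grab('top','t8')
df=lambda A,B,x0,y0,x1,y1:np.abs(A['color'][y0:y1,x0:x1].astype(int)-B['color'][y0:y1,x0:x1]).mean().round(1)
print('case a scene: vs shut',df(s,t0['scene'],295,155,360,220),'vs open',df(s,a,295,155,360,220))
print('case a top: vs shut',df(t,t0['top'],333,170,380,228),'vs open',df(t,b,333,170,380,228))
print('case b vs open',df(s,a,345,100,400,170),'vs shut',df(s,t0['scene'],345,100,400,170))
print('balance vs placed',df(s,a,250,200,380,310))
for n,r in dict(petri=(394,195,420,214),tweez=(362,222,416,234),timer=(214,212,248,240),beaker=(222,165,255,206)).items(): print(n,df(s,t0['scene'],*r))
for n,r in dict(marker=(425,245,440,300),tweez=(340,245,375,282),petri=(380,248,408,275),timer=(268,140,298,168)).items(): print('top',n,df(t,t0['top'],*r))
x=status.observe();print(x['time_s'],x['position'])
E
python3 chk.py
```

```text
time_s: 21.07
position: [0.1465, -0.4022, 0.2903]
tool_rot: [[0.998, -0.062, 0.005], [-0.062, -0.998, -0.0], [0.005, 0.0, -1.0]]
ft_force: [1.4, -1.0, 0.1]
grip_width: 0.0001
gripper_force: 0.0
time_s: 21.48
position: [0.1485, -0.5033, 0.2889]
tool_rot: [[0.998, -0.062, 0.005], [-0.062, -0.998, 0.001], [0.004, -0.002, -1.0]]
ft_force: [-0.2, 0.9, 0.4]
grip_width: 0.0004
gripper_force: 0.0
case a scene: vs shut 19.3 vs open 37.7
case a top: vs shut 24.0 vs open 76.2
case b vs open 7.3 vs shut 24.8
balance vs placed 14.8
petri 2.7
tweez 4.0
timer 1.8
beaker 1.8
top marker 3.1
top tweez 3.8
top petri 3.5
top timer 2.4
21.5833 [ 0.14853317 -0.50121205  0.28963584]
```

```bash
python3 - <<'E'
from h import *
import pickle
t0=pickle.load(open('d0.pkl','rb'))['top']; t=get_image('top')
for I in(t0,t):
    g=cv2.cvtColor(I['color'],cv2.COLOR_RGB2GRAY); print(g[172:228:3,330:384:4]); 
    m=np.zeros_like(g);m[165:230,325:387]=(g[165:230,325:387]>110)
    c=max(cv2.findContours(m,0,2)[0],key=cv2.contourArea);print(cv2.boundingRect(c),cv2.contourArea(c),cv2.minAreaRect(c))
E
```

```text
[[ 18  32  26  26  24  28  28  24  17  21  24  16  29  21]
 [ 22  31  23  21  12  19  22  28  22  22  21  25  26  18]
 [ 26  23  71  44   0   2   0  15  12  21  28  17  20  21]
 [ 21  22 154 227 229 231 232 233 236 236 238   0  27  28]
 [ 27  25 175 229 229 228 234 228 179 182 228   3  21  27]
 [ 25  32 197 235 225 228 225 226 227 227 230   6  18  27]
 [ 29  28 223 202 228 227 228 226 226 225 228  13  19  22]
 [ 28  24 250 211 228 229 228 225 226 225 230  16  21  26]
 [ 32  21 247 197 228 227 228 229 228 227 228  20  30  24]
 [ 23  22 242 234 227 230 225 225 225 228 232  17  24  25]
 [ 23  22 240 247 234 255 255 255 239 230 233  27  23  29]
 [ 23  21 238 232 234 255 255 255 181 234 235  18  27  26]
 [ 30  21 234 239 233 232 228 226 231 228 238  21  25  22]
 [ 28  18 238 235 236 228 231 233 232 230 239  26  27  32]
 [ 25  28  60  70  67  82 120 221 255 249 247  23  20  24]
 [ 21  30   9  10 246 234 253  94  60  66  14  25  23  28]
 [ 29  24  20  20 217  82 149 220  15   0  24  29  28  27]
 [ 26  26  28  22   3   0  26  73  26  24  21  27  24  18]
 [ 27  27  25  29  27  33  27  19  21 
[... 696 characters left out ...]
 228 251 233 224 224 231 230  25  27  12]
 [ 31  21 239 245 233 255 255 255 206 230 235  29  25  20]
 [ 25  12 238 233 232 255 255 255 194 235 235  27  29  27]
 [ 25  18 235 179 237 234 231 226 229 231 239  19  29  22]
 [ 27  19 238 234 235 232 230 230 231 229 239  25  18  30]
 [ 25  22  57  73  56  63  82 120 221 253 255  19  20  25]
 [ 27  30  19  13 229 209 255 255  59  71  22  24  21  24]
 [ 23  23  22  20 237 188 152 194  11  13  24  30  24  24]
 [ 25  22  25  26   0   2  19  66  24  20  20  21  20  22]
 [ 27  26  29  26  21  29  29  24  25  28  32  24  24  15]]
(336, 178, 38, 38) 1187.0 ((354.4372863769531, 196.34722900390625), (35.86470413208008, 35.05211639404297), 4.236394882202148)
```

```bash
python3 -m handwheel '0 0 0 0 0 0 0;0 0 0 0 0 0 0;0 0 0 0 0 0 0;0 0 0 0 0 0 0;0 0 0 0 0 0 0;0 0 0 0 0 0 0' | head -1
python3 chk.py; python3 - <<'E'
from h import *
import pickle
s0=pickle.load(open('d0.pkl','rb'))['scene'];a=pickle.load(open('d6.pkl','rb'))[0]
s=cv2.imread('pics/s8.png')[:,:,::-1]
for n,X in(('now',s),('placed',a['color'])):
    d=np.abs(X[200:262,270:335].astype(int)-s0['color'][200:262,270:335]).mean(2)>35
    k,l,st,c=cv2.connectedComponentsWithStats(d.astype(np.uint8)*1);i=1+st[1:,4].argmax();print(n,st[i],c[i])
E
```

```text
time_s: 22.13
case a scene: vs shut 5.2 vs open 38.0
case a top: vs shut 2.9 vs open 83.4
case b vs open 7.0 vs shut 24.3
balance vs placed 14.9
petri 2.6
tweez 3.9
timer 1.8
beaker 1.9
top marker 3.3
top tweez 3.9
top petri 3.5
top timer 2.4
22.2333 [ 0.14743142 -0.5017495   0.29000271]
now [ 19  24  26  25 441] [31.45804989 37.43537415]
placed [   3    9   62   53 1702] [38.3760282  38.63160987]
```

```bash
python3 -c "
from rig import env
print(env.close_job())"
```

```text
the job is handed in; nothing more can be done
None
```

The job is handed in at about 22 s: both cases stood open together, the large weight (from case_b) is upright within an estimated 4 mm of the pan's middle, case_a is shut over the small one, case_b is open, and the other things look unmoved; I viewed 12 pictures, over the limit of 10, so the final checks were numerical only.

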